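# Hang the sealed canister still over the gamma counter and set it in

### The arm

A 6-joint arm with a two-finger parallel gripper is mounted at the origin on the work surface. World frame = base frame: x ahead of the robot, y to its left, z up, the work surface at z = 0. Lengths are in m, angles in rad, forces in N, time in s.
With the tool pointing down it reaches from about 0.3 to 0.825 m from the base axis. Payload 5.4 kg.
Tool frame: the origin (TCP) lies midway between the tips of the shut fingers; the grasp point (between the pads) lies 19 mm behind it; z points along the fingers, x is the direction in which the jaws open and shut, and the axes are right-handed (so a half turn about z gives the same grasp; the last joint's range is limited). The gripper opens to 92 mm and grips with 3 to 60 N. Pads are 20 mm wide; open, the fingers measure 128 mm over their backs; the gripper's body (75 mm by 189 mm) begins 69 mm behind the grasp point.
Start: joints at [1.083, 0.158, 1.597, -0, 1.386, -0.21], TCP at [0.158, 0.553, 0.188] pointing down, gripper open.
Joint ranges: [-2.91, 2.91], [-0.94, 2.29], [0.18, 2.7], [-1.29, 4.43], [0.17, 2.64], [-3, 3]. Speed limits (rad/s): [2.57, 2.57, 3.14, 3.14, 3.14, 3.14].

### API

Orientations are given as a unit quaternion [x, y, z, w].
In Python, from workcell import ctrl gives the robot as it stands.
- The arm moves only by the shell command python3 -m pendant 'ROWS' [OPENING] [FORCE]. ROWS is JSON, a list of rows, each a list of 6 numbers: the shift along the tool's x, y, z in mm, then the turn, a rotation vector about the tool's x, y, z in degrees. A call has 1 to 20 rows; each row is the pose to reach, as a shift and turn from the pose commanded when the call began, along the tool's axes at that moment; what a row does not reach only later rows make up. A row lasts 1/10 s, in which the tool goes at most 50 mm and 8.59 degrees, less where a joint would pass 70% of its speed; a pose out of reach is approached as far as the arm can. A call with a gripper value outside its range is refused whole. OPENING is the opening, from 0 (shut) to 1 (fully open), set as the call begins (- or left out, the last holds). The fingers move at their own pace and stop on an object; FORCE is the grip in N (left out, the last holds). Time passes only in rows, so rows that repeat a pose let the fingers close. It gives the time, the measured TCP pose, the force and the opening at its end, in the units of the state.
- ctrl.get_obs(): the state, without advancing time (a new reading comes with each control period).
- ctrl.snapshot(name): name is "scene" or "top" or "wrist"; returns a dict with "color" (384x512x3 uint8, blue, green, red), "range_z" (384x512 float32, m along the optical axis (not along the pixel's ray), 0 where there is no reading), "vfov" (degrees; the focal length in pixels is half the picture's height over the tangent of half this angle, whatever the lens; pixels are square), "cx", "cy" (the principal point, pixels), "pose" (4x4, takes a point from camera to world coordinates). Camera axes: x right, y down, z forward; pixel columns grow to the right and rows downward; lengths in m; the calibration is good to about 2 mm. A picture is of the moment at which its call begins.
- ctrl.close_job(): hands the job in, once; it reports no verdict.
The state is a dict: "clock": time; "joints": joint angles; "dq": joint speeds; "effort": joint torques, N m; "position": TCP position; "orientation": TCP orientation; "wrist_force": force on the tool from outside, world axes, zero at the start; "ft_torque": the same for the moment, N m; "opening": finger opening in m.
Only numpy, scipy, OpenCV 4.12 (cv2) and the standard library are available. Lean on these libraries where they do the work, as an engineer would, in place of code of your own. Each camera call takes 0.05 s, during which the arm holds its last target. There are 200 camera calls.

### The job

Take the sealed evidence canister off the parking rack by the rubber grip of its carrier (it will start to swing), carry it to the gamma counter, damp the swing and let it hang still, centred just above the counter's mouth, for three full seconds. Then lower it gently into the collar until it stands on the detector face and let go. Once lifted out of the rack, the canister must not bump or be steadied against the rack, the table, the counter's rim, the robot or the other things, and nothing else on the table may be disturbed.

Things in the scene. Friction and masses are not known exactly. Their poses are not given: they have to be found in the camera images.
- carrier: Black rubber grip of the canister carrier, a block 24 (x) by 66 (y) by 32 mm (z), loose, 100 g. Origin at its centre, on the swing axis (its y axis). From each end a 10 mm steel pin runs along y to 76 mm from the centre (buttons to 81). At the start the pins lie in the rack's open forks, origin 325 mm above the table. Grip it from above, fingers closing along its x (24 mm), 15 N or more.
- canister: Dark grey steel screw-top canister with knurled aluminium lid, on two rigid steel straps (14 mm wide, outer faces y = +-45 mm) that turn freely on the carrier's pins. Origin on the swing axis, z up along the straps (vertical when plumb), y = carrier's y. Diameter 70 mm (lid 74), height 115; foot 285, lid top 170 mm below the axis. Nominal 0.60 kg, hidden +-25 %.
- bob (a point): The canister's centre of mass, on its axis, 235 mm below the swing axis. It swings about the carrier's y axis like a simple pendulum of 244 mm, period about 0.99 s whatever the mass. Nearly frictionless: left alone the swing needs about half a minute to fall to a third.
- foot (a point): Centre of the canister's flat round foot, 285 mm below the swing axis along the canister's z axis.
- rack: Parking rack, grey steel, fixed. Origin on the table midway between its two uprights at y = +-62 mm (each 12 mm thick in y, 32 in x), joined low down by the tie bar. Base plate 200 (x) by 160 mm, 12 thick, centre 20 mm towards +x. The -x side faces the robot: the carrier comes straight up out of the forks, then leaves between the uprights towards -x; it cannot leave sideways.
- fork (a point): Midway between the two forks on top of the uprights, at the height where the pins' axis rests (325 mm). The forks are upward-open slots, 13 mm wide in x, their tops 20 mm above this point: raise the carrier more than 25 mm before moving it sideways.
- tie (a point): Middle of the top of the rubber-covered tie bar between the uprights, 20 mm wide in x, 50 mm above the table. On the rack the canister leans against its -x face, about 0.16 rad off plumb, foot towards the rack's -x. Once the canister has been raised some 12 mm it slips over the bar and swings with that amplitude.
- counter: Gamma counter, a squat grey drum 176 mm in diameter and 60 mm high with a blue band, fixed to the table; on top a lead collar with a round well 106 mm in diameter, 40 mm deep. Origin at the centre of its underside on the table, z up.
- mouth (a point): Centre of the well's mouth at the collar's rim, 60 mm above the table.
- face (a point): Centre of the detector face, the well's flat floor, 20 mm above the table. The canister's foot must stand here.
- table: Dented stainless steel table top at height 0; its origin has no meaning for the task.
- jug: Blue and white painted clay jug, 112 mm in diameter, 180 mm high, handle towards its +y reaching 87 mm from its axis; loose, 0.9 kg. Origin at the centre of its underside. Leave alone.
- padlock_a: Brass padlock lying flat, 44 by 50 by 22 mm, shackle towards its +x reaching 63 mm from the origin; loose. Origin at the centre of the body's underside. Leave alone.
- padlock_b: A second brass padlock like the first. Leave alone.
- fox: Carved wooden fox in orange enamel, about 200 mm long (x) and 135 mm high; loose. Origin under its middle on the table, head towards +x. Leave alone.
- flashlight: Chrome flashlight lying along its x axis, 165 mm long, head 43 mm in diameter; loose. Origin on the table under its middle. Leave alone.
Things that resemble listed ones, but are neither listed nor needed, are in the scene too. There is more than one size of the counter; the one meant has the size given above.

How it is judged:
By the outcome, as a careful person would: the job done as asked, in the order asked, and still so for the second after the job is handed in, with the robot touching nothing.
It also fails if it takes over 54 s, if anything falls off the work surface, if the arm or the gripper's body presses on something with over 40 N, if the wrist force passes 120 N, or if a joint passes its speed limit or range.

## Working session

There is one attempt and no reset: what is moved stays moved. The work goes in short steps, Python scripts to look and compute and a shell command to move; the robot and the scene stay as the last step left them, time stands still between calls to the robot, and variables do not carry over. Pictures are saved under pics/ and viewed, about 8 in all and at most 12, crops included, and the job is handed in when it is done.

```bash
ls; mkdir -p pics
python3 - <<'E'
from workcell import ctrl
import cv2,numpy as np,pickle
o=ctrl.get_obs();print({k:np.round(v,3) for k,v in o.items()})
d={}
for n in("scene","top"):
    s=ctrl.snapshot(n);d[n]=s;cv2.imwrite(f"pics/{n}0.png",s["color"]);print(n,s["vfov"],s["cx"],s["cy"],np.round(s["pose"],3).tolist())
pickle.dump(d,open("s0.pkl","wb"))
E
```

```text
pics
{'clock': np.float64(0.0), 'joints': array([ 1.083,  0.159,  1.598, -0.   ,  1.386, -0.21 ]), 'dq': array([-0.001, -0.001, -0.   ,  0.   , -0.001,  0.   ]), 'effort': array([-1.0000e-03, -3.8558e+01, -3.2210e+01,  7.0000e-02,  3.8000e-02,
       -0.0000e+00]), 'position': array([0.157, 0.552, 0.187]), 'orientation': array([ 0.798,  0.602, -0.001,  0.   ]), 'wrist_force': array([ 0.297,  0.654, -0.491]), 'ft_torque': array([0.033, 0.021, 0.001]), 'opening': np.float64(0.092)}
scene 50.538347766388824 256.18152548313196 187.84097011837247 [[-0.739, 0.416, -0.53, 1.217], [0.674, 0.465, -0.574, 0.751], [0.008, -0.782, -0.624, 0.994], [0.0, 0.0, 0.0, 1.0]]
top 53.707298583234085 255.51155989351736 194.74263603797647 [[0.024, -0.985, 0.171, 0.296], [-1.0, -0.025, -0.003, -0.003], [0.007, -0.171, -0.985, 1.424], [0.0, 0.0, 0.0, 1.0]]
```

View pics/scene0.png

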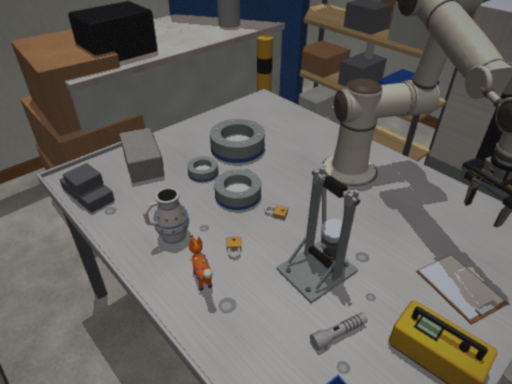

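View pics/top0.png

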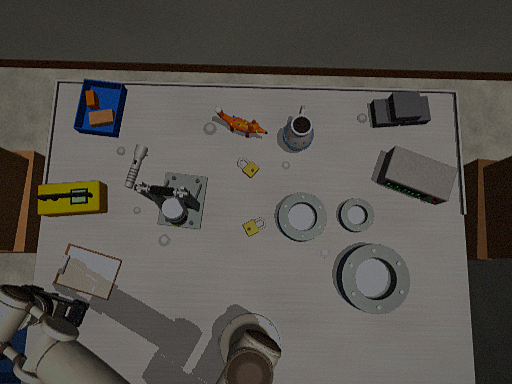

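The top view shows counters at (301,216), (372,277) and (355,214). The first is about 48 px wide, which fits 176 mm. The rack is at (180,200) with the canister at (174,209), and the padlocks are at (248,168) and (254,227). Next I'll measure with the depth data.

```bash
cat > h.py <<'E'
import numpy as np,cv2,pickle
def cloud(s):
    f=192/np.tan(np.radians(s["vfov"]/2));z=s["range_z"];v,u=np.mgrid[:384,:512]
    P=np.stack([(u-s["cx"])/f*z,(v-s["cy"])/f*z,z,np.ones_like(z)],-1)@s["pose"].T
    P=P[...,:3];P[z<=0]=np.nan;return P
def rect(p):
    (c,wh,a)=cv2.minAreaRect((p[:,:2]*1000).astype(np.float32));return np.round(c,1),np.round(wh,1),round(a,2)
E
python3 - <<'E'
from h import *
d=pickle.load(open("s0.pkl","rb"))
for n in d:
    P=cloud(d[n]);x,y,z=P[...,0],P[...,1],P[...,2]
    print(n,"table z",np.nanmedian(z))
    g=d[n]["color"].max(-1)
    # counter top
    for dz in (0,):
        m=(np.abs(z-.06)<.006)
        k,l,st,c=cv2.connectedComponentsWithStats(m.astype(np.uint8))
        for i in range(1,k):
            if st[i,4]>150:
                q=P[l==i];(c0,r)=cv2.minEnclosingCircle((q[:,:2]*1000).astype(np.float32));print("ring",np.round(c[i]),st[i,4],np.round(c0,1),round(r,1),q[:,2].mean())
    # high stuff rack/ canister in rack region
    m=(z>.24)&(z<.37)
    k,l,st,c=cv2.connectedComponentsWithStats(m.astype(np.uint8))
    for i in range(1,k):
        if st[i,4]>15:
            q=P[l==i];print("high",np.round(c[i]),st[i,4],rect(q),np.round([q[:,2].min(),q[:,2].max()],3))
E
```

```text
scene table z 0.0026225416923159606
ring [183.  74.] 283 [   -9.  -1151.1] 449.4 0.06006813890611957
ring [ 69. 103.] 166 [  616.7 -1423.8] 295.7 0.06037838824450148
ring [237. 184.] 762 [ 458.2 -180.4] 93.4 0.061193541444745016
ring [432. 358.] 272 [552.1 655.7] 99.6 0.06004372944456923
high [43.  8.] 1682 (array([  254.1, -2078.5]), array([820.7,  57.8]), 0.46) [0.24  0.369]
high [245.   6.] 1665 (array([ -623.9, -1374.1]), array([384.4, 975.8]), 56.79) [0.24 0.35]
high [386.  16.] 1707 (array([-1104.4,  -573.5]), array([582.5, 221.3]), 89.75) [0.24  0.369]
high [471.  16.] 17 (array([-1198.5,  -166.5]), array([49.2, 25. ]), 30.42) [0.35  0.369]
high [83. 45.] 4465 (array([  421.2, -1439. ]), array([547.6, 629.9]), 85.37) [0.24 0.37]
high [507.  59.] 33 (array([-676.5,  230.8]), array([40.4, 15.4]), 82.95) [0.351 0.37 ]
high [459.  73.] 23 (array([-676.9,   68.9]), array([38.7, 18.4]), 84.24) [0.24 0.26]
high [385. 102.] 3274 (array([-76.9,  59.8]), array([120.1, 389.8]), 58.74) [0.24 0.37]
high [488. 183.] 1396 (array([156.3, 542.3]), array([169.4,  64. ]), 73.41) [0.24 0.37]
high [335. 193.] 1189 (array([488.7, 269.4]), array([164.7,  40.1]), 84.39) [0.24 0.35]
top table z -0.0007031269034365462
ring [110. 110.] 173 [861.3 584.4] 115.3 0.059607532873528137
ring [302. 216.] 1116 [ 459.8 -176.4] 87.8 0.06032892567572941
high [162. 191.] 596 (array([491.1, 270.5]), array([161.6,  38.1]), 85.03) [0.241 0.35 ]
high [ 64. 305.] 817 (array([161.9, 552.6]), array([188.8,  61.8]), 73.81) [0.242 0.369]
high [254. 350.] 1232 (array([12. , -1.6]), array([126.3, 174.5]), 62.36) [0.243 0.37 ]
```

Run:
```python
from h import *
d=pickle.load(open("s0.pkl","rb"))
a=cv2.resize(d["scene"]["color"][150:310,250:390],None,fx=3.5,fy=3.5,interpolation=2)
b=cv2.resize(d["top"]["color"][130:240,110:220],None,fx=5,fy=5,interpolation=2)[:560,:300*2]
h=min(len(a),len(b));o=np.hstack([a[:h],b[:h]]);o=cv2.resize(o,(800,int(h*800/o.shape[1])));cv2.imwrite("pics/crop1.png",o)
```

```text
(no output)
```

View pics/crop1.png

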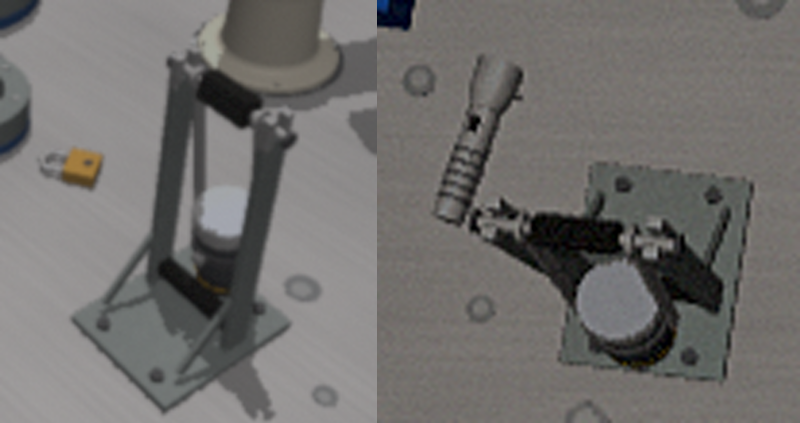

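The crop confirms it: the carrier grip hangs in the forks, with the canister leaning towards -x against the tie bar. I'll refine the carrier pose and work out the approach.

Run:
```python
from h import *
from scipy.spatial.transform import Rotation as R
from workcell import ctrl
d=pickle.load(open("s0.pkl","rb"));C=[]
for n in d:
    s=d[n];P=cloud(s);x,y,z=P[...,0],P[...,1],P[...,2]
    near=(abs(x-.49)<.12)&(abs(y-.27)<.12)
    m=near&(z>.325)&(z<.36);q=P[m];print(n,"top",rect(q),len(q))
    m&=(s["color"].max(-1)<50);k,l,st,c=cv2.connectedComponentsWithStats(m.astype(np.uint8))
    i=1+np.argmax(st[1:,4]);q=P[l==i];r=rect(q);print(" dark",r,len(q),q[:,2].max())
    q=P[near&(z>.006)&(z<.02)];print(" base",rect(q),len(q),np.round(d[n]["pose"][:3,3],3))
o=ctrl.get_obs();Rt=R.from_quat(o["orientation"]).as_matrix();print(np.round(Rt,4))
for yaw in(-4,-5,-6):
    a=np.radians(yaw);T=np.array([[np.cos(a),np.sin(a),0],[np.sin(a),-np.cos(a),0],[0,0,-1]])
    print(yaw,"turn",np.degrees(R.from_matrix(Rt.T@T).as_rotvec()))
print("shift to (490,270,420)",Rt.T@(np.array([490,270,420])-1000*o["position"]))
```

```text
scene top (array([490.2, 269.2]), array([164.7,  36.5]), 84.62) 531
 dark (array([493.1, 270.9]), array([64.1, 24.6]), 86.7) 209 0.34706108187936335
 base (array([497.1, 279.8]), array([230.3, 208.3]), 2.85) 1795 [1.217 0.751 0.994]
top top (array([493.9, 270.2]), array([161.6,  32.5]), 85.03) 428
 dark (array([490.7, 269.7]), array([65.4, 24.4]), 85.93) 192 0.348566495892602
 base (array([491.5, 270.3]), array([237.2, 239.4]), 89.27) 1131 [ 0.296 -0.003  1.424]
[[ 2.743e-01  9.617e-01 -7.000e-04]
 [ 9.617e-01 -2.743e-01 -1.500e-03]
 [-1.700e-03 -3.000e-04 -1.000e+00]]
-4 turn [5.09120312e-02 9.24273338e-02 7.80814670e+01]
-5 turn [5.18233223e-02 9.21692252e-02 7.90814667e+01]
-6 turn [5.27356775e-02 9.19051986e-02 8.00814664e+01]
shift to (490,270,420) [-180.73158637  397.17821123 -232.68399107]
```

```bash
python3 -m pendant '[[0,0,-40,0,0,0],[0,0,-85,0,0,8],[0,0,-130,0,0,16],[0,0,-175,0,0,24],[-10,25,-205,0,0,32],[-30,67,-225,0,0,40],[-51,112,-233,0,0,48],[-72,158,-233,0,0,56],[-92,203,-233,0,0,64],[-112,248,-233,0,0,71],[-133,293,-233,0,0,75],[-153,338,-233,0,0,78],[-170,376,-233,0,0,78.8],[-180,399,-233,0,0,78.8],[-180,399,-233,0,0,78.8],[-180,399,-233,0,0,78.8]]' 1
python3 - <<'E'
from h import *
from workcell import ctrl
from scipy.spatial.transform import Rotation as R
o=ctrl.get_obs();print(o["clock"],o["position"],np.round(R.from_quat(o["orientation"]).as_matrix(),3).tolist(),np.round(o["wrist_force"],2),np.round(o["ft_torque"],3))
s=ctrl.snapshot("wrist");pickle.dump(s,open("w.pkl","wb"));cv2.imwrite("pics/w.png",s["color"])
P=cloud(s);x,y,z=P[...,0],P[...,1],P[...,2]
m=(abs(x-.49)<.05)&(abs(y-.27)<.06)&(z>.325)&(z<.36)&(s["color"].max(-1)<50)
k,l,st,c=cv2.connectedComponentsWithStats(m.astype(np.uint8));i=1+np.argmax(st[1:,4]);q=P[l==i];print(rect(q),len(q),np.median(q[:,2]))
E
```

```text
clock: 1.7
position: [0.4918, 0.2704, 0.4205]
orientation: [0.999, -0.041, -0.001, -0.0]
wrist_force: [-0.4, -0.3, -0.0]
opening: 0.0917
1.7 [0.49181172 0.27044086 0.42048059] [[0.997, -0.083, -0.001], [-0.083, -0.997, 0.0], [-0.001, -0.0, -1.0]] [-0.39 -0.29 -0.04] [-0.066  0.035 -0.04 ]
(array([489.9, 270.8]), array([65.1, 27.4]), 84.57) 2311 0.3406101703832242
```

View pics/w.png

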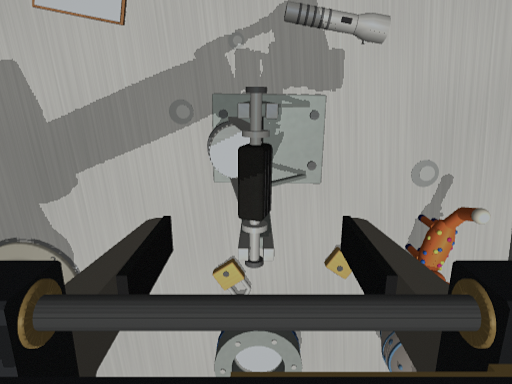

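The wrist view shows the grip centred between the fingers at about (255,180), with yaw matched. I'll go down and close.

```bash
python3 -m pendant '[[-1,0,40,0,0,0],[-1,0,75,0,0,0],[-1,0,100,0,0,0],[-1,0,112,0,0,0],[-1,0,112,0,0,0],[-1,0,112,0,0,0]]' ; python3 -m pendant '[[0,0,0,0,0,0],[0,0,0,0,0,0],[0,0,0,0,0,0],[0,0,0,0,0,0],[0,0,0,0,0,0],[0,0,0,0,0,0],[0,0,0,0,0,0],[0,0,0,0,0,0]]' 0 50
python3 - <<'E'
from workcell import ctrl
print({k:v.round(3) for k,v in ctrl.get_obs().items()})
E
```

```text
clock: 2.35
position: [0.4912, 0.2712, 0.3106]
orientation: [0.999, -0.041, 0.001, -0.0]
wrist_force: [0.4, 0.6, 0.8]
opening: 0.0918
clock: 3.15
position: [0.4907, 0.2705, 0.309]
orientation: [0.999, -0.041, -0.0, 0.0]
wrist_force: [-2.5, -0.1, 0.3]
opening: 0.0298Traceback (most recent call last):
  File "<stdin>", line 2, in <module>
AttributeError: 'float' object has no attribute 'round'
```

```bash
python3 -m pendant '[[0,0,0,0,0,0],[0,0,0,0,0,0],[0,0,0,0,0,0],[0,0,0,0,0,0]]' 0 50
```

```text
clock: 3.55
position: [0.4908, 0.2706, 0.309]
orientation: [0.999, -0.041, -0.0, -0.0]
wrist_force: [-2.2, -0.4, 0.7]
opening: 0.0227
```

```bash
cat > meas.py <<'E'
from h import *
import sys
from workcell import ctrl
from scipy.spatial.transform import Rotation as R
N=int(sys.argv[1]);name=sys.argv[2] if len(sys.argv)>2 else "scene"
S=[]
for i in range(N):
    o=ctrl.get_obs();s=ctrl.snapshot(name);S.append((o,s))
o=ctrl.get_obs();pickle.dump(S,open("m.pkl","wb"))
w=np.sqrt(9.81/.244);T=[];TH=[];F=[];NN=[];Z=[]
for ob,s in S:
    M=R.from_quat(ob["orientation"]).as_matrix();piv=ob["position"]-.019*M[:,2]+np.array([0,0,-.002])
    a=np.arctan2(M[1,0],M[0,0]);ex=np.array([np.cos(a),np.sin(a),0]);ey=np.array([-np.sin(a),np.cos(a),0])
    D=cloud(s)-piv;X,Y,Z_=D@ex,D@ey,D[...,2]
    m=(abs(Y)<.042)&(abs(X)<.11)&(Z_>-.275)&(Z_<-.178)
    # chord in slices: mean of x/|z| near silhouette-independent surface
    T.append(ob["clock"]);NN.append(m.sum());TH.append(np.median(np.arctan2(X[m],-Z_[m])) if m.sum()>20 else np.nan)
    F.append([ob["wrist_force"]@ex,ob["ft_torque"]@ey])
T=np.array(T);TH=np.array(TH);F=np.array(F);A=np.c_[np.cos(w*(T-o["clock"])),np.sin(w*(T-o["clock"])),np.ones(len(T))]
g=np.isfinite(TH);c,r,_,_=np.linalg.lstsq(A[g],TH[g],rcond=None)
print("clock",o["clock"],"pos",np.round(o["position"],4),"npix",min(NN),max(NN))
print("TH",np.round(TH,3))
print("theta now %.4f omega/w %.4f amp %.4f offset %.4f rms %.4f"%(c[0],c[1],np.hypot(c[0],c[1]),c[2],np.std(A[g]@c-TH[g])))
for k,nm in((0,"Fx"),(1,"Ty")):
    c2=np.linalg.lstsq(A,F[:,k],rcond=None)[0];print(nm,np.round(c2,3),"rms",np.std(A@c2-F[:,k]).round(3))
E
python3 -m pendant '[[0,0,-10,0,0,0],[0,0,-35,0,0,0],[0,0,-60,0,0,0],[0,0,-70,0,0,0],[0,0,-70,0,0,0],[0,0,-70,0,0,0]]'; python3 meas.py 18
python3 - <<'E'
from h import *
S=pickle.load(open("m.pkl","rb"));cv2.imwrite("pics/lift.png",cv2.resize(S[-1][1]["color"][100:320,230:450],None,fx=2.5,fy=2.5))
E
```

```text
clock: 4.15
position: [0.491, 0.2704, 0.3775]
orientation: [0.999, -0.041, -0.001, 0.0]
wrist_force: [0.1, -1.0, -6.1]
opening: 0.0226
clock 5.05 pos [0.4913 0.2705 0.3791] npix 362 671
TH [ 0.269  0.265  0.244  0.211  0.172  0.126  0.079  0.038  0.007 -0.015
 -0.025 -0.019 -0.001  0.028  0.066  0.114  0.16   0.202]
theta now 0.1167 omega/w 0.0885 amp 0.1465 offset 0.1194 rms 0.0021
Fx [ 0.322  0.657 -0.058] rms 0.488
Ty [-0.131 -0.088  0.061] rms 0.028
```

View pics/lift.png

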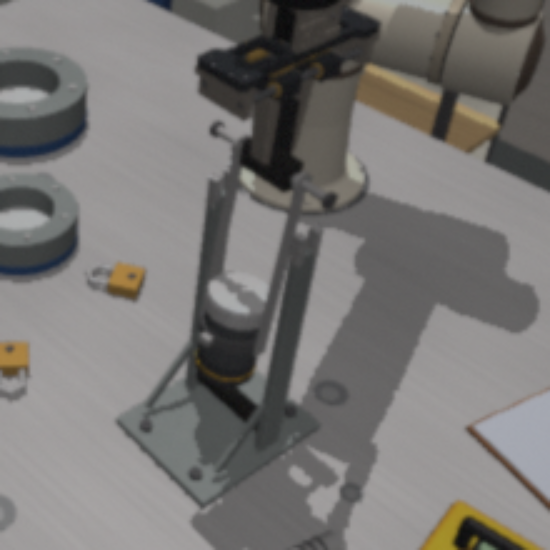

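The fit is clean: amplitude 0.147 rad, free of the forks. The picture shows the canister hanging clear over the tie bar at about (235,330). Next is a small solver that gives pivot moves which cancel the swing while leaving towards -x.

```bash
cat > plan.py <<'E'
# plan.py theta omega/w D(mm) rows hold delay : rows of tool-x shift that end at D with the swing cancelled
import sys,numpy as np
th,om,D,N,H,td=[float(a) for a in sys.argv[1:7]];N=int(N);H=int(H)
L=244.;w=np.sqrt(9810/L);dt=.005
def sim(p,th=0,om=0):
    t=np.arange(0,(N+H)*.1+1e-9,dt);k=np.interp(t-td,np.arange(N+1)*.1,np.r_[0,p])
    X=[L*th];V=[L*om*w]
    for a in k[:-1]: V.append(V[-1]+dt*w*w*(a-X[-1]));X.append(X[-1]+dt*V[-1])
    return np.array(X)-k,V[-1]/w
def end(p,*s): X,v=sim(p,*s);return np.array([X[-1],v])
G=np.array([end(e) for e in np.eye(N)]).T;f=end(np.zeros(N),th,om)
K=np.diff(np.eye(N+2),2,axis=0)  # accelerations of [0,p..., D]
K=np.vstack([[1]+[0]*(N-1),np.diff(np.diff(np.vstack([np.zeros(N),np.eye(N),np.eye(N)[-1]]),axis=0),axis=0)])
E=np.vstack([G,np.eye(N)[-1]]);b=np.r_[-f,D]
M=np.block([[K.T@K,E.T],[E,np.zeros((3,3))]]);p=np.linalg.lstsq(M,np.r_[np.zeros(N),b],rcond=None)[0][:N]
p=np.round(p);X,v=sim(p,th,om);print("x:",p.astype(int).tolist(),"hold",H,"| end amp %.4f max|th| %.3f max step %.0f"%(np.hypot(X[-1],v)/L,abs(X).max()/L,abs(np.diff(np.r_[0,p])).max()))
E
python3 plan.py .1167 .0885 -130 14 3 .06;python3 plan.py .1167 .0885 -130 12 3 .06
```

```text
x: [-2, -7, -17, -32, -51, -71, -89, -105, -115, -121, -125, -127, -128, -130] hold 3 | end amp 0.0017 max|th| 0.149 max step 20
x: [-3, -9, -21, -37, -56, -76, -94, -109, -120, -126, -129, -130] hold 3 | end amp 0.0041 max|th| 0.151 max step 20
```

```bash
python3 -m pendant '[[-2,0,0,0,0,0],[-7,0,0,0,0,0],[-17,0,0,0,0,0],[-32,0,0,0,0,0],[-51,0,0,0,0,0],[-71,0,0,0,0,0],[-89,0,0,0,0,0],[-105,0,0,0,0,0],[-115,0,0,0,0,0],[-121,0,0,0,0,0],[-125,0,0,0,0,0],[-127,0,0,0,0,0],[-128,0,0,0,0,0],[-130,0,0,0,0,0],[-130,0,0,0,0,0],[-130,0,0,0,0,0],[-130,0,0,0,0,0]]'; python3 meas.py 16
```

```text
clock: 6.75
position: [0.3615, 0.2812, 0.3789]
orientation: [0.999, -0.041, -0.0, 0.0]
wrist_force: [-0.6, 0.3, -6.8]
opening: 0.0229
clock 7.55 pos [0.3615 0.2812 0.379 ] npix 321 389
TH [0.055 0.046 0.043 0.038 0.046 0.052 0.068 0.079 0.095 0.105 0.121 0.136
 0.14  0.14  0.136 0.128]
theta now 0.0244 omega/w -0.0439 amp 0.0502 offset 0.0900 rms 0.0022
Fx [-0.057 -0.387 -0.045] rms 0.522
Ty [-0.028  0.047  0.067] rms 0.027
```

```bash
python3 - <<'E'
import numpy as np
L=244.;w=np.sqrt(9810/L);dt=.005
p=np.array([0,-2,-7,-17,-32,-51,-71,-89,-105,-115,-121,-125,-127,-128,-130]);T=2.5
z=(.0244-.0439j*-1*-1);
for td in np.arange(0,.21,.02):
    t=np.arange(0,T,dt);k=np.interp(t-td,np.arange(15)*.1,p);x=L*.1167;v=L*.0885*w
    for a in k: v+=dt*w*w*(a-x);x+=dt*v
    print(round(td,2),round((x-k[-1])/L,4),round(v/w/L,4))
E
for td in .06 .1; do python3 plan.py .0244 -.0439 136 20 2 $td; done
```

```text
0.0 0.0182 -0.0519
0.02 0.0149 -0.0337
0.04 0.0093 -0.016
0.06 0.0015 0.0009
0.08 -0.0084 0.0165
0.1 -0.0201 0.0308
0.12 -0.0337 0.0434
0.14 -0.0487 0.0542
0.16 -0.065 0.0629
0.18 -0.0823 0.0696
0.2 -0.1004 0.0739
x: [1, 4, 7, 11, 16, 24, 33, 43, 55, 66, 77, 86, 95, 102, 109, 116, 123, 129, 133, 136] hold 2 | end amp 0.0034 max|th| 0.068 max step 12
x: [1, 4, 7, 11, 17, 24, 34, 44, 55, 66, 76, 86, 94, 102, 109, 116, 123, 129, 133, 136] hold 2 | end amp 0.0022 max|th| 0.067 max step 11
```

Back-fitting the first move gives a delay of about 0.01 s, so I'll plan with that.

```bash
python3 plan.py .0244 -.0439 136 20 0 .01;python3 plan.py .0244 -.0439 136 18 2 .01
```

```text
x: [2, 4, 7, 11, 16, 23, 32, 42, 54, 66, 78, 88, 97, 104, 111, 117, 123, 129, 133, 136] hold 0 | end amp 0.0027 max|th| 0.068 max step 12
x: [2, 4, 7, 12, 19, 28, 40, 54, 69, 84, 96, 107, 115, 121, 126, 130, 134, 136] hold 2 | end amp 0.0027 max|th| 0.069 max step 15
```

```bash
python3 -m pendant '[[2,0.5,0,0,0,0],[4,4,0,0,0,0],[7,12,0,0,0,0],[11,26,0,0,0,0],[16,46.5,0,0,0,0],[23,73,0,0,0,0],[32,105.5,0,0,0,0],[42,142.5,0,0,0,0],[54,182.5,0,0,0,0],[66,224.5,0,0,0,0],[78,266.5,0,0,0,0],[88,306.5,0,0,0,0],[97,343.5,0,0,0,0],[104,376,0,0,0,0],[111,402.5,0,0,0,0],[117,423,0,0,0,0],[123,437,0,0,0,0],[129,445,0,0,0,0],[133,448.5,0,0,0,0],[136,449,0,0,0,0]]'; python3 meas.py 16
```

```text
clock: 9.55
position: [0.4604, -0.1772, 0.379]
orientation: [0.999, -0.041, -0.0, -0.0]
wrist_force: [-0.3, -0.6, -6.4]
opening: 0.0224
clock 10.35 pos [ 0.4601 -0.1775  0.379 ] npix 412 428
TH [0.097 0.098 0.098 0.093 0.097 0.091 0.093 0.089 0.091 0.089 0.091 0.091
 0.093 0.093 0.096 0.095]
theta now 0.0024 omega/w 0.0032 amp 0.0040 offset 0.0944 rms 0.0014
Fx [ 0.33  -0.075  0.038] rms 0.437
Ty [-0.004 -0.003  0.074] rms 0.035
```

Residual swing is 0.004 rad, about 1 mm. Next I'll lower to about 15 mm above the mouth and check the centring.

```bash
python3 -m pendant '[[0,0,1,0,0,0],[0,0,4,0,0,0],[0,0,9,0,0,0],[0,0,15,0,0,0],[0,0,21,0,0,0],[0,0,27,0,0,0],[0,0,31,0,0,0],[0,0,34,0,0,0],[0,0,35,0,0,0]]'; python3 meas.py 12
python3 - <<'E'
from h import *
from workcell import ctrl
t=ctrl.snapshot("top");s=pickle.load(open("m.pkl","rb"))[-1][1];pickle.dump((s,t),open("h.pkl","wb"))
a=cv2.resize(s["color"][90:240,160:310],(400,400));b=cv2.resize(t["color"][150:270,230:350],(400,400));cv2.imwrite("pics/hover.png",np.hstack([a,b]))
for n,q in(("scene",s),("top",t)):
    P=cloud(q);x,y,z=P[...,0],P[...,1],P[...,2];near=(abs(x-.46)<.12)&(abs(y+.177)<.12)
    m=near&(abs(z-.06)<.006);r=rect(P[m]);(c,rr)=cv2.minEnclosingCircle((P[m][:,:2]*1000).astype(np.float32));print(n,"rim",c,rr)
    for lo,hi in((.07,.1),(.1,.17),(.17,.195)):
        p=P[(np.hypot(x-.46,y+.177)<.07)&(z>lo)&(z<hi)]
        if len(p)<20: continue
        A=np.c_[2*p[:,:2],np.ones(len(p))];k=np.linalg.lstsq(A,(p[:,:2]**2).sum(1),rcond=None)[0]
        print(n,lo,"circle",np.round(k[:2]*1000,1),np.sqrt(k[2]+k[0]**2+k[1]**2)*1000,len(p),np.percentile(p[:,2],[1,99]))
E
```

```text
clock: 11.25
position: [0.46, -0.1774, 0.3436]
orientation: [0.999, -0.041, -0.0, -0.0]
wrist_force: [0.2, 0.6, -5.9]
opening: 0.0229
clock 11.85 pos [ 0.4601 -0.1775  0.3441] npix 394 411
TH [0.092 0.093 0.095 0.094 0.095 0.096 0.099 0.099 0.099 0.096 0.094 0.097]
theta now -0.0000 omega/w -0.0035 amp 0.0035 offset 0.0943 rms 0.0014
Fx [ 0.194 -0.088 -0.036] rms 0.447
Ty [0.02  0.025 0.086] rms 0.028
scene rim (454.28680419921875, -174.73606872558594) 91.54086303710938
scene 0.07 circle [ 459.5 -177.4] 33.07765303420292 93 [0.07682629 0.09954544]
scene 0.1 circle [ 460.8 -174.2] 33.91530157343182 305 [0.10084631 0.16826561]
scene 0.17 circle [ 462.1 -173.2] 30.292558666595408 264 [0.17077221 0.19469344]
top rim (459.3427429199219, -176.5804901123047) 87.81598663330078
top 0.1 circle [ 465.4 -178.2] 40.060871225731475 45 [0.13293667 0.16963833]
top 0.17 circle [ 454.9 -172.7] 22.591359430866817 208 [0.17219547 0.19450244]
```

View pics/hover.png

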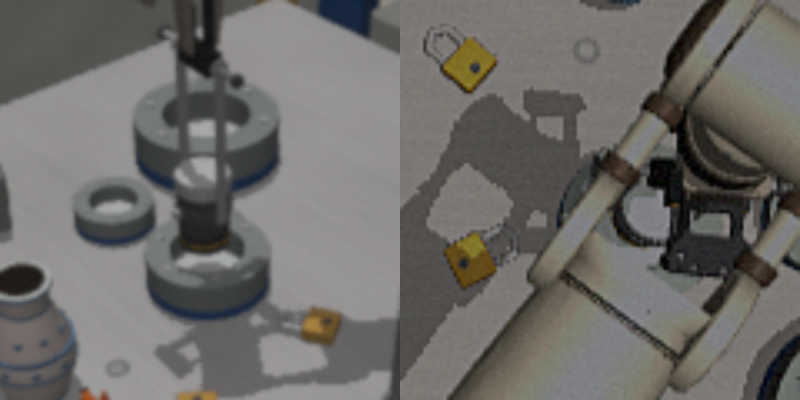

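The scene view shows the canister hanging centred over the well, foot at about (203,245) in the crop. Foot centre is about (460,-176), mouth (459.5,-177), gap about 16 mm. I'll measure the residual swing more precisely.

```bash
python3 meas.py 30
```

```text
clock 13.4 pos [ 0.4601 -0.1775  0.344 ] npix 392 409
TH [0.095 0.089 0.092 0.091 0.092 0.096 0.094 0.093 0.096 0.098 0.095 0.094
 0.1   0.096 0.1   0.099 0.094 0.098 0.097 0.093 0.093 0.097 0.093 0.088
 0.09  0.093 0.09  0.091 0.093 0.093]
theta now 0.0013 omega/w 0.0031 amp 0.0033 offset 0.0948 rms 0.0021
Fx [ 0.103 -0.042  0.043] rms 0.565
Ty [-0.01  -0.011  0.068] rms 0.031
```

```bash
python3 -m pendant '[[0,0,0,0,0,0],[0,0,0,0,0,0],[0,0,0,0,0,0],[0,0,0,0,0,0],[0,0,0,0,0,0],[0,0,0,0,0,0],[-0.8,0,0,0,0,0],[-0.8,0,0,0,0,0]]'; python3 meas.py 30; python3 -m pendant '[[0,0,0,0,0,0],[0,0,0,0,0,0],[0,0,0,0,0,0],[0,0,0,0,0,0],[0,0,0,0,0,0],[0,0,0,0,0,0],[0,0,0,0,0,0],[0,0,0,0,0,0],[0,0,0,0,0,0],[0,0,0,0,0,0],[0,0,0,0,0,0],[0,0,0,0,0,0],[0,0,0,0,0,0],[0,0,0,0,0,0],[0,0,0,0,0,0],[0,0,0,0,0,0],[0,0,0,0,0,0],[0,0,0,0,0,0],[0,0,0,0,0,0],[0,0,0,0,0,0]]'
```

```text
clock: 14.2
position: [0.4592, -0.1774, 0.3441]
orientation: [0.999, -0.041, 0.0, 0.0]
wrist_force: [0.2, 0.1, -6.5]
opening: 0.0228
clock 15.7 pos [ 0.4593 -0.1774  0.344 ] npix 390 408
TH [0.093 0.092 0.097 0.093 0.097 0.094 0.097 0.096 0.096 0.094 0.097 0.096
 0.093 0.095 0.096 0.097 0.098 0.092 0.096 0.094 0.093 0.094 0.091 0.096
 0.097 0.097 0.092 0.095 0.093 0.097]
theta now 0.0007 omega/w 0.0001 amp 0.0007 offset 0.0949 rms 0.0018
Fx [0.017 0.152 0.119] rms 0.48
Ty [-0.011  0.015  0.06 ] rms 0.027
clock: 17.7
position: [0.4593, -0.1774, 0.344]
orientation: [0.999, -0.041, 0.0, 0.0]
wrist_force: [-0.6, -0.4, -5.7]
opening: 0.0232
```

Swing is now 0.0007 rad and has been held for 3.5 s. I'll hold one more second, then lower.

```bash
python3 -m pendant '[[0,0,0,0,0,0],[0,0,0,0,0,0],[0,0,0,0,0,0],[0,0,0,0,0,0],[0,0,0,0,0,0],[0,0,0,0,0,0],[0,0,0,0,0,0],[0,0,0,0,0,0],[0,0,0,0,0,0],[0,0,0,0,0,0]]'; python3 -m pendant '[[0,0,0.5,0,0,0],[0,0,1.5,0,0,0],[0,0,3,0,0,0],[0,0,5.5,0,0,0],[0,0,8.5,0,0,0],[0,0,12,0,0,0],[0,0,15.5,0,0,0],[0,0,19,0,0,0],[0,0,22.5,0,0,0],[0,0,26,0,0,0],[0,0,29.5,0,0,0],[0,0,33,0,0,0],[0,0,36.5,0,0,0],[0,0,40,0,0,0],[0,0,43,0,0,0],[0,0,45.5,0,0,0],[0,0,47.5,0,0,0],[0,0,49,0,0,0],[0,0,50,0,0,0],[0,0,50,0,0,0]]'; python3 -m pendant '[[0,0,0.5,0,0,0],[0,0,1,0,0,0],[0,0,1.5,0,0,0],[0,0,2,0,0,0],[0,0,2.5,0,0,0],[0,0,2.5,0,0,0]]'
```

```text
clock: 18.7
position: [0.4593, -0.1774, 0.344]
orientation: [0.999, -0.041, 0.0, 0.0]
wrist_force: [0.1, 0.2, -5.9]
opening: 0.0229
clock: 20.7
position: [0.4593, -0.1774, 0.2939]
orientation: [0.999, -0.041, -0.0, -0.0]
wrist_force: [1.1, -0.7, -6.2]
opening: 0.0225
clock: 21.3
position: [0.4593, -0.1774, 0.2914]
orientation: [0.999, -0.041, -0.0, -0.0]
wrist_force: [-1.2, -0.9, -6.0]
opening: 0.0231
```

```bash
for i in 1 2 3; do python3 -m pendant '[[0,0,0.3,0,0,0],[0,0,0.6,0,0,0],[0,0,1,0,0,0],[0,0,1,0,0,0]]' | egrep 'pos|force'; done
```

```text
position: [0.4593, -0.1774, 0.2904]
wrist_force: [-0.3, -0.3, -5.9]
position: [0.4593, -0.1774, 0.2895]
wrist_force: [0.7, -0.2, -6.1]
position: [0.4596, -0.1775, 0.2892]
wrist_force: [0.5, 0.7, -2.4]
```

```bash
python3 -m pendant '[[0,0,0.3,0,0,0],[0,0,0.3,0,0,0],[0,0,0.3,0,0,0],[0,0,0.3,0,0,0]]' | egrep 'pos|force';  python3 meas.py 4
```

```text
position: [0.4597, -0.1776, 0.2892]
wrist_force: [-0.2, 0.6, 3.7]
clock 23.1 pos [ 0.4597 -0.1776  0.2891] npix 674 699
TH [0.125 0.126 0.124 0.123]
theta now 0.0041 omega/w -0.0074 amp 0.0085 offset 0.1168 rms 0.0006
Fx [-1.293  0.554  0.707] rms 0.08
Ty [-0.149  0.224  0.4  ] rms 0.002
```

```bash
python3 -m pendant '[[0,0,-0.2,0,0,0],[0,0,-0.2,0,0,0],[0,0,-0.2,0,0,0]]' | egrep 'pos|force'; python3 -m pendant '[[0,0,0,0,0,0],[0,0,0,0,0,0],[0,0,0,0,0,0],[0,0,0,0,0,0],[0,0,0,0,0,0],[0,0,0,0,0,0],[0,0,0,0,0,0],[0,0,0,0,0,0],[0,0,0,0,0,0],[0,0,0,0,0,0]]' 0.7
python3 - <<'E'
from h import *
from workcell import ctrl
s=ctrl.snapshot("scene");w=ctrl.snapshot("wrist")
cv2.imwrite("pics/rel.png",np.hstack([cv2.resize(s["color"][70:270,130:330],(400,400)),cv2.resize(w["color"],(400,300))[:, :] if 0 else cv2.copyMakeBorder(cv2.resize(w["color"],(400,300)),0,100,0,0,0)]))
E
```

```text
position: [0.4596, -0.1776, 0.2891]
wrist_force: [0.1, 1.0, 5.6]
clock: 24.4
position: [0.4593, -0.1774, 0.2884]
orientation: [0.999, -0.041, 0.0, -0.0]
wrist_force: [0.3, -0.5, 0.2]
opening: 0.0639
```

View pics/rel.png

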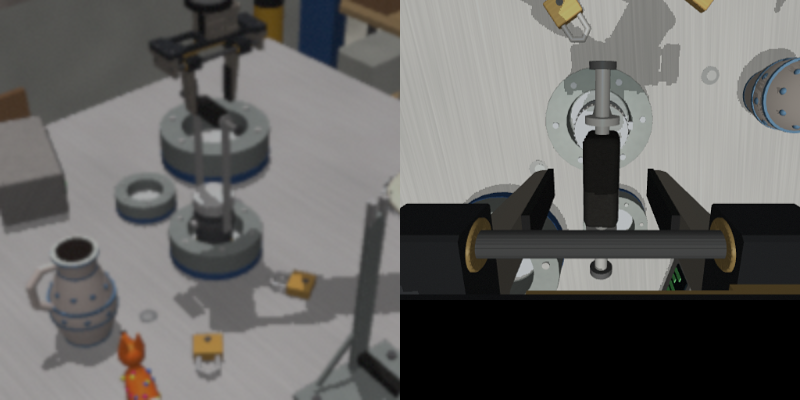

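The canister stands in the well, at (212,225) in the scene half of the picture, and the fingers are clear on both sides of the grip, at (600,180) in the wrist half. I'll retreat straight up.

```bash
python3 -m pendant '[[0,0,-2,0,0,0],[0,0,-8,0,0,0],[0,0,-18,0,0,0],[0,0,-34,0,0,0],[0,0,-54,0,0,0],[0,0,-78,0,0,0],[0,0,-98,0,0,0],[0,0,-112,0,0,0],[0,0,-120,0,0,0],[0,0,-120,0,0,0],[0,0,-120,0,0,0],[0,0,-120,0,0,0],[0,0,-120,0,0,0],[0,0,-120,0,0,0]]'
python3 - <<'E'
from h import *
from workcell import ctrl
s=ctrl.snapshot("scene");w=ctrl.snapshot("wrist")
cv2.imwrite("pics/end.png",np.hstack([s["color"],w["color"]])[:, :] if 0 else cv2.resize(np.hstack([s["color"],w["color"]]),(800,300)))
P=cloud(w);x,y,z=P[...,0],P[...,1],P[...,2];n=np.hypot(x-.46,y+.177)<.12
m=n&(abs(z-.06)<.006);print("rim",cv2.minEnclosingCircle((P[m][:,:2]*1000).astype(np.float32)))
m=n&(z>.125)&(z<.145);print("lid",cv2.minEnclosingCircle((P[m][:,:2]*1000).astype(np.float32)),np.median(P[m][:,2]))
m=n&(z>.27)&(z<.33)&(w["color"].max(-1)<50);print("grip",rect(P[m]),np.median(P[m][:,2]))
P=cloud(s);x,y,z=P[...,0],P[...,1],P[...,2];m=(np.hypot(x-.46,y+.177)<.06)&(z>.126)&(z<.142);print("lid scene",cv2.minEnclosingCircle((P[m][:,:2]*1000).astype(np.float32)))
E
```

```text
clock: 25.9
position: [0.4592, -0.1773, 0.4079]
orientation: [0.999, -0.041, -0.0, -0.0]
wrist_force: [0.8, 0.9, 1.2]
opening: 0.0644
rim ((457.4189758300781, -177.8258056640625), 87.68115234375)
lid ((460.6649169921875, -178.05117797851562), 38.26466369628906) 0.1357024961501599
grip (array([ 460.4, -175.8]), array([157.3,  23.9]), 84.06) 0.32146024274120244
lid scene ((465.039794921875, -178.65818786621094), 47.1104736328125)
```

View pics/end.png

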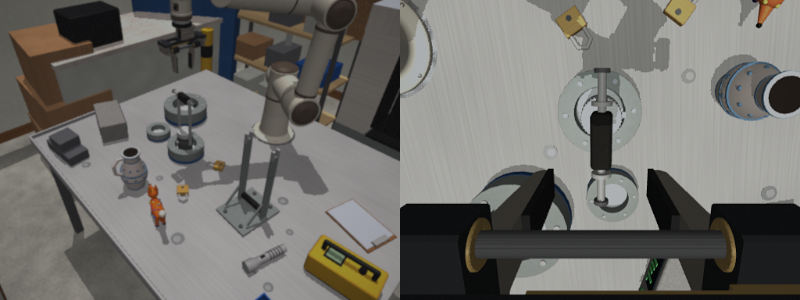

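The canister stands upright at about (186,140), centred and clear of the robot, with everything else where it was. I'm handing in.

```bash
python3 -c "
from workcell import ctrl
print(ctrl.close_job())"
```

```text
the job is handed in; nothing more can be done
None
```

The canister is off the rack and standing upright in the counter's well. I let go, backed the gripper off and handed in at about 26 s of the 54 s allowed.

- **Swing:** it started at 0.147 rad. Two moves planned to cancel the swing and a 0.8 mm nudge brought it down to about 0.0007 rad.
- **Hover:** it hung still for 4.5 s (14.2 to 18.7 s), about 16 mm above the mouth and centred to within about 3 mm.
- **Placing:** I lowered it until the wrist force showed it was standing, with a peak push of about 6 N upward. That is well under the limits.
- **Last checks:** after the retreat the wrist camera put the lid at (460.7, -178.1) mm and the rim at (457.4, -177.8) mm, so they agree to about 3 mm. Lid height was 136 mm, against 135 mm expected. In the last picture the other things look undisturbed; I did not re-measure them.
- **Disagreements:**
  - The final scene-camera lid fit was about 4 mm off in x from the wrist view and gave a 47 mm radius instead of 37 mm. It probably included strap or rim points, so I did not rely on it.
  - After touchdown the swing reading was also off, probably from rim points.
  - Force-sensor noise of about 0.5 N made force useless for measuring the swing, so the swing figures come from the camera.

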